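Catch the falling lid of the load-cell case and lower it shut

ROBOT

A 7-joint arm with a two-finger parallel gripper is mounted at the origin on the work surface. World frame = base frame: x ahead of the robot, y to its left, z up, the work surface at z = 0. Lengths are in m, angles in rad, forces in N, time in s.
With the tool pointing down it reaches from about 0.35 to 0.9 m from the base axis. Payload 8.1 kg.
Tool frame: the origin (TCP) lies at the very end of the fingers, on their centre line; the grasp point (between the pads) lies arm.hold_point_z behind it (arm.hold_point_z is the distance from the TCP to the grasp point, in m); z points along the fingers, y is the line along which they close (so a half turn about z gives the same grasp; the last joint's range is limited). The gripper opens to 92 mm and grips with 3 to 60 N. Pads are 19 mm wide; open, the fingers measure 130 mm over their backs; the gripper's body (75 mm by 190 mm) begins 47 mm behind the grasp point.
Start: joints at [-1.335, 0.434, 0.025, 1.573, -0.012, 1.134, -0.075], TCP at [0.208, 0.589, 0.227] pointing down, gripper open.
Joint ranges: [-2.62, 2.62], [-0.44, 2.09], [-1.27, 1.32], [0.08, 2.57], [-1.32, 4.46], [0.12, 2], [-2.74, 2.74]. Speed limits (rad/s): [2.22, 2.22, 3.01, 3.01, 3.14, 3.14, 3.14].

INTERFACE

Orientations are given as a rotation vector (axis times angle).
In Python, from cell import arm, vision, job, cut_out gives the robot as it stands. The module is installed in compiled form; this text tells all that it offers.
- The arm moves only by the tool play_rows, never from a script. Its argument "increments" is text: rows parted by semicolons, each of 5 numbers parted by spaces: the shift along the tool's x, y, z in cm, then the turn about the tool's z in degrees, then the opening, from -1 (shut) to 1 (fully open), so that 0 is half open. A call has 1 to 5 rows; each row shifts and turns the commanded pose from where the row before left it, along the tool's axes as they then stand; what a row does not reach is not made up. A row lasts 1/12 s, in which the tool goes at most 41.7 mm and 7.16 degrees, less where a joint would pass 70% of its speed; a pose out of reach is approached as far as the arm can. A call is refused whole if a number of a shift passes 4.17 or a number of a turn 7.16, either way. A call with a gripper value outside its range is refused whole. The fingers move at their own pace and stop on an object; "grip_force" is the grip in N (left out, the last holds). Time passes only in rows, so rows that do not move let the fingers close. It gives the time, the measured TCP pose, the force, the opening and the grip force at its end, in the units of the state.
- arm.observe(): the state, without advancing time (a new reading comes with each control period).
- vision.get_image(name): name is "scene" or "top"; returns a dict with "frame" (400x640x3 uint8, red, green, blue), "z_map" (400x640 float32, m along the optical axis (not along the pixel's ray), 0 where there is no reading), "mtx" (3x3 intrinsics, pixels), "distortion" ([k1, k2, p1, p2, k3] as OpenCV has them; the pictures are not rectified), "cam_to_world" (4x4, takes a point from camera to world coordinates). Camera axes: x right, y up, looking along -z (the intrinsics and any distortion apply to the point x, -y, -z); pixel columns grow to the right and rows downward; lengths in m; the calibration is good to about 2 mm. A picture is of the moment at which its call begins.
- job.sign_off(): hands the job in; it is judged then, once.
Trained networks look in a picture, given as the dict that the camera call returned (one of the last four; its "shot" number tells which), for a name from the list of things; names that differ only in an ending like _2 or _b are one class to them, and where a whole thing is asked for, a point or a joint stands for the part that bears it (a point fixed in the world has none). Each returns a list of dicts, best first, with "confidence" (0 to 1); they miss things now and then, are a little off and sometimes report something else, mostly with a low value. They report only what shows in the picture. A call takes as long as a camera call.
- cut_out(query, picture): "mask" (400x640 bool, what is visible of it) and "point" ([row, column] in pixels, amid what is visible of it).
The state is a dict: "clock": time; "joints": joint angles; "dq": joint speeds; "joint_efforts": joint torques, N m; "position": TCP position; "ee_rot": TCP orientation; "force": force on the tool from outside, world axes, zero at the start; "ft_torque": the same for the moment, N m; "width": opening from 0.0 (shut) to 1.0 (fully open); "gripper_force": force on a finger pad.
Only numpy, scipy, OpenCV 4.12 (cv2) and the standard library are available. Lean on these libraries where they do the work, as an engineer would, in place of code of your own. Each camera call takes 0.05 s, during which the arm holds its last target. There are 200 camera calls.

TASK

Close the load-cell case: with a finger, tip its open lid forward past upright, take the finger away so that the lid falls on its own, catch it on the back of the finger and bring it to a stop well before it is shut, then lower it on the finger until it is fully shut, without letting it bang. Use only light touches on the case and the lid, pinch and pick up nothing, leave the load cell and everything around the case undisturbed, and finish with the robot clear of everything.

Things in the scene. Friction and masses are not known exactly. Their poses are not given: they have to be found in the camera images.
- case: grey case fixed to the table, 150 x 240 mm, 100 mm to its rim, open on top; origin at the centre of its underside, z up, x from its front face to its hinge side (roughly world +y, so the front with the tab looks to world -y), y along the hinge. The hinge line lies at x = +75, z = 100 mm. The load cell sits inside on foam. Free table for 150 mm in front of the case
- lid (a joint): angle of the blue lid, rad: 0 shut (horizontal), 1.57 upright, 1.75 leaning back on its stop, where it rests at the start. 0.35 kg, hinge with a worn damper, almost no friction: it may balance between 1.5 and 1.6, below 1.45 it surely falls forward by itself, slowly at first (2 to 3 s from 1.4 to 0.4), at 0.9 to 1.4 rad/s near shut if not caught. Tipping takes about 1 N at the tab
- lid_tab (a point): middle of the front lower edge of the lid's yellow pull tab, 175 mm from the hinge. The lid is a flat plate 8 mm thick, 240 mm wide; the tab is the middle 120 mm, juts 25 mm past the front face of the shut case, free underneath. Moves and turns with the lid: x from tab to hinge, y along the hinge, z out of the upper (outer) face
- lid_hinge (a point): middle of the hinge line, at the rear edge of the lid's underside, 100 mm above the table; turns with the lid like lid_tab
- load_cell: steel load cell, 50 mm diameter, 34 mm high, loose in the case's foam bed, its top 16 mm below the rim; origin at the centre of its underside; not to be touched
- bar_a: plywood test bar lying flat, 200 x 40 x 18 mm (x, y, z), origin at centre of underside; bystander
- bar_b: dark wood test bar lying on bar_a, 180 x 35 x 16 mm, origin at centre of underside; bystander
- flask: upright steel drinking flask, diameter 64 mm, height 150 mm, origin at centre of underside; bystander
- jaw: steel grip jaw block, 50 x 60 mm, 50 mm high, origin at centre of underside; bystander
- jar: amber glass jar of bolts with white cap, diameter 60 mm, height 80 mm, origin at centre of underside; bystander
- caliper: digital caliper lying flat, 200 mm long along x, 12 mm high, origin at centre of underside; bystander

How it is judged:
On the way, in this order (a step that is already met when the one before it is completed fails the run):
1. tipped past upright, the lid falls on its own with the fingers off it (value of joint lid between 0.2 and 1.5 rad and velocity of joint lid below -0.08 rad/s and contact force between the fingers and case below 0.05 N), for 0.15 s.
2. the lid is caught on the fingers and stopped well before it is shut (above 0.2 rad) (value of joint lid between 0.2 and 1.45 rad and velocity of joint lid between -0.1 and 0.1 rad/s and contact force between the fingers and case above 0.3 N), for 0.2 s.
At the end, for the whole second after the job is handed in: The lid is fully shut (joint under 0.02 rad, about 3 mm at the tab) and at rest, the load cell within 10 mm and every bystander within 15 mm of where it stood (value of joint lid below 0.02 rad and velocity of joint lid between -0.05 and 0.05 rad/s and distance of load_cell from where it was at the start of the episode below 0.01 m and distance of each of bar_a, bar_b, flask, jaw, jar, caliper from where it was at the start of the episode below 0.015 m); the robot touches nothing.
It fails at once if the lid bangs: it closes faster than 0.8 rad/s (0.14 m/s at the tab) between 0.2 and 0.03 rad from shut (the last 5 mm at the tab may drop) (value of joint lid between 0.03 and 0.2 rad and velocity of joint lid below -0.8 rad/s).
It fails at once if the fingers press on or pinch the lid or the case with more than 20 N (contact force between the fingers and case above 20 N).
It fails at once if the load cell is touched by the fingers or moved by 10 mm (contact force between the fingers and load_cell above 0.5 N or distance of load_cell from where it was at the start of the episode above 0.01 m).
It fails at once if a bystander is moved, lifted or carried by more than 15 mm (distance of any of bar_a, bar_b, flask, jaw, jar, caliper from where it was at the start of the episode above 0.015 m).
It also fails if it takes over 48 s, if anything falls off the work surface, if the arm or the gripper's body presses on something with over 40 N, if the wrist force passes 120 N, or if a joint passes its speed limit or range.

## Working session

There is one attempt and no reset: what is moved stays moved. The work goes in short steps, Python scripts to look and compute and a tool call to move; the robot and the scene stay as the last step left them, time stands still between calls to the robot, and variables do not carry over. Pictures are saved under pics/ and viewed, at most 10 in all, crops included, and the job is handed in when it is done.

Besides the shell and the picture viewer there is one more tool, called after "Call:" by a JSON object that holds its "api" and its "payload". play_rows: Moves the arm, as the interface text tells. Its arguments: {"type":"object","properties":{"increments":{"type":"string"},"grip_force":{"type":"number"}},"required":["increments"]}

```bash
mkdir -p pics; cat > h.py <<'E'
import numpy as np, cv2
from cell import arm, vision, job, cut_out
def pts(im):
    z=im["z_map"];h,w=z.shape
    u,v=np.meshgrid(np.arange(w),np.arange(h))
    n=cv2.undistortPoints(np.stack([u,v],-1).reshape(-1,1,2).astype(np.float64),im["mtx"],np.array(im["distortion"])).reshape(h,w,2)
    P=np.stack([n[...,0]*z,-n[...,1]*z,-z,np.ones_like(z)],-1)@np.array(im["cam_to_world"]).T
    P=P[...,:3];P[z==0]=np.nan
    return P
E
python3 - <<'E'
from h import *
s=arm.observe();print(s,arm.hold_point_z)
ims=[vision.get_image(n) for n in("scene","top")]
cv2.imwrite("pics/a.png",cv2.cvtColor(np.hstack([i["frame"] for i in ims])[:, :],cv2.COLOR_RGB2BGR)) if 0 else None
for n,i in zip("st",ims):
    cv2.imwrite(f"pics/{n}.png",cv2.cvtColor(i["frame"],cv2.COLOR_RGB2BGR))
    P=pts(i)
    print(n,np.array(i["cam_to_world"]).round(3).tolist())
    for q in["case","lid","lid_tab","load_cell","bar_a","flask","jaw","jar","caliper"]:
        r=cut_out(q,i)
        for d in r[:1]:
            p=P[d["mask"]]; p=p[~np.isnan(p[:,0])]
            print(q,round(d["confidence"],2),d["point"],len(p),np.percentile(p,[3,50,97],axis=0).round(3).tolist() if len(p) else"")
E
```

```text
{'clock': 0.0, 'joints': array([-1.33455354,  0.43521299,  0.02498177,  1.57414293, -0.01159766,
        1.13402216, -0.07508112]), 'dq': array([ 4.45581113e-04, -5.64053458e-04, -7.89735492e-06, -1.42843105e-03,
       -6.67598768e-04, -6.75926799e-04, -1.15155623e-03]), 'joint_efforts': array([ 7.90008398e-04, -6.67839789e+01,  9.85062830e-01, -3.14463508e+01,
       -6.05870923e-02,  4.28708049e-02,  1.49078505e-04]), 'position': array([0.20762838, 0.58892535, 0.22593358]), 'ee_rot': array([-5.29779725e-01, -3.09647418e+00,  2.56928963e-03]), 'force': array([ 0.3969747 , -0.78060445, -0.4198801 ]), 'ft_torque': array([ 0.02679702,  0.02038105, -0.0361453 ]), 'gripper_force': 0.0, 'width': 1.0014810110707142} 0.0188
s [[-0.802, -0.385, 0.456, 1.163], [0.597, -0.506, 0.622, 0.802], [-0.008, 0.772, 0.636, 0.876], [0.0, 0.0, 0.0, 1.0]]
case 0.65 [181.5, 310.2] 7479 [[0.49, -0.15, 0.006], [0.62, 0.017, 0.127], [0.712, 0.053, 0.265]]
lid 0.89 [166.4, 315.0] 4260 [[0.494, -0.001, 0.108], [0.609, 0.029, 0.191], [0.713, 0.055, 0.271]]
lid_tab 0.81 [166.5, 319.1] 4292 [[0.493, -0.001, 0.108
[... 778 characters left out ...]
63 [182.6, 323.9] 2256 [[0.487, -0.004, 0.12], [0.593, 0.029, 0.227], [0.708, 0.056, 0.272]]
load_cell 0.58 [206.7, 365.4] 428 [[0.557, -0.088, 0.05], [0.578, -0.064, 0.073], [0.601, -0.042, 0.086]]
bar_a 0.68 [185.1, 285.3] 1112 [[0.537, 0.094, 0.021], [0.619, 0.117, 0.034], [0.704, 0.139, 0.037]]
flask 0.8 [203.3, 242.5] 783 [[0.546, 0.178, 0.025], [0.569, 0.201, 0.104], [0.601, 0.234, 0.151]]
jaw 0.98 [154.1, 255.4] 586 [[0.667, 0.158, 0.005], [0.693, 0.183, 0.031], [0.729, 0.21, 0.052]]
jar 0.67 [219.8, 508.8] 733 [[0.52, -0.421, 0.016], [0.544, -0.387, 0.078], [0.572, -0.37, 0.083]]
caliper 0.68 [229.6, 467.9] 899 [[0.419, -0.361, -0.001], [0.523, -0.313, 0.007], [0.599, -0.288, 0.014]]
```

View pics/s.png

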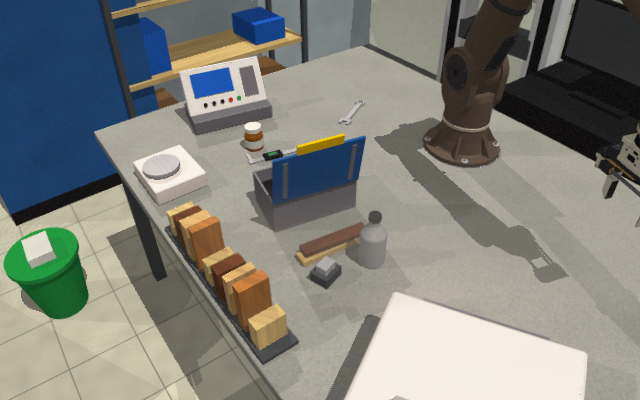

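View pics/t.png

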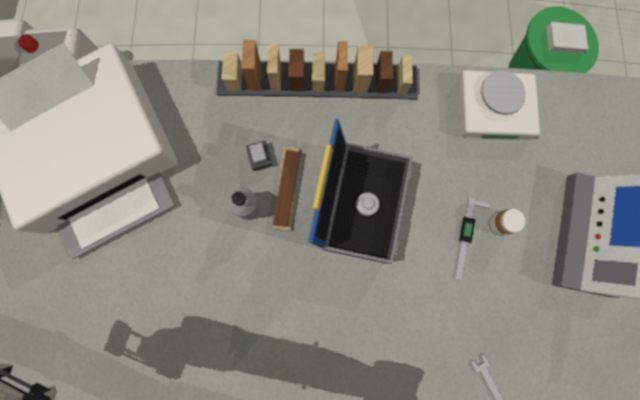

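```bash
python3 - <<'E'
from h import *
from scipy.spatial.transform import Rotation as R
s=arm.observe();print(R.from_rotvec(s["ee_rot"]).as_matrix().round(3))
i=vision.get_image("top");P=pts(i)
m=~np.isnan(P[...,0])
for q in["lid","case"]:
    d=cut_out(q,i)[0];p=P[d["mask"]&m]
    if q=="case":p=p[(p[:,2]>.09)&(p[:,2]<.115)]
    x=p[p[:,1]<.2];r=cv2.minAreaRect(x[:,:2].astype(np.float32));print(q,r,len(x),x[:,2].max())
    if q=="lid":
        c=x.mean(0);u,sv,v=np.linalg.svd(x-c,full_matrices=False);print("normal",v[2],c,"dir",v[0])
        for z0 in np.arange(.11,.28,.02):
            a=x[abs(x[:,2]-z0)<.01]
            if len(a)>5:print(round(z0,2),len(a),np.percentile(a[:,0],[1,99]).round(3),np.percentile(a[:,1],[2,50,98]).round(3))
E
```

```text
[[-0.943  0.332  0.   ]
 [ 0.332  0.943  0.   ]
 [-0.     0.    -1.   ]]
lid ((0.6270219087600708, 0.025006018579006195), (0.04966701567173004, 0.2963932156562805), 78.95579528808594) 2327 0.27494741242244525
normal [-0.19032688 -0.97483656  0.11605758] [0.59313091 0.02826171 0.20510289] dir [-0.98119218  0.18501156 -0.05506934]
0.11 73 [0.479 0.711] [-0.014  0.012  0.032]
0.13 173 [0.479 0.71 ] [-0.01   0.013  0.037]
0.15 176 [0.48  0.711] [-0.006  0.014  0.039]
0.17 197 [0.481 0.711] [-0.003  0.019  0.044]
0.19 204 [0.482 0.712] [0.001 0.023 0.046]
0.21 224 [0.482 0.711] [0.004 0.026 0.05 ]
0.23 426 [0.485 0.711] [0.007 0.03  0.053]
0.25 424 [0.485 0.714] [0.014 0.037 0.061]
0.27 358 [0.544 0.658] [0.028 0.041 0.055]
case ((0.5806927680969238, -0.06704564392566681), (0.15713393688201904, 0.24191603064537048), 78.55335998535156) 1101 0.11499763636095806
```

The scene view shows the blue lid leaning open, with the yellow tab near (320,145). Bar, jaw and flask stand behind it, on the +y side. The top view shows the hinge side facing left (column 325), the load cell at (368,204), and free table in front of the case. I'll shut the fingers and align tool y with the case's x direction (79°).

Call:
{"api": "play_rows", "payload": {"increments": "0 0 -1 -4.2 -1; 0 0 -1 -4.2 -1; 0 0 0 0 -1; 0 0 0 0 -1", "grip_force": 10}}

```text
clock: 1.48
position: [0.2079, 0.5897, 0.247]
ee_rot: [0.305, 3.127, 0.002]
force: [0.6, -0.3, -1.1]
width: 0.76
gripper_force: 0.0
```

```bash
cat >> h.py <<'E'
from scipy.spatial.transform import Rotation as R
H=np.array([.595,.0065]);e=np.array([np.cos(np.radians(79)),np.sin(np.radians(79))])
def st():
    s=arm.observe();M=R.from_rotvec(s["ee_rot"]).as_matrix();p=s["position"];d=p[:2]-H
    f=s["force"]
    print("t",round(s["clock"],2),"p",p.round(4),"yaw",np.degrees(np.arctan2(M[1,1],M[0,1])).round(1),"s,y,z mm",(d@e*1e3).round(1),((d@[-e[1],e[0]])*1e3).round(1),(p[2]*1e3).round(1),"f e/z",(f[:2]@e).round(2),f[2].round(2),"w",round(s["width"],2))
    return s,M
def lid(n="scene"):
    i=vision.get_image(n);P=pts(i);m=~np.isnan(P[...,0])
    hsv=cv2.cvtColor(i["frame"],cv2.COLOR_RGB2HSV)
    d=P[...,:2]-H;S=d@e;Y=d@np.array([-e[1],e[0]]);Z=P[...,2]
    k=m&(hsv[...,0]>100)&(hsv[...,0]<125)&(hsv[...,1]>120)&(abs(Y)<.13)&(S>-.25)&(S<.08)&(Z>.09)&(Z<.3)
    yl=m&(hsv[...,0]>20)&(hsv[...,0]<35)&(hsv[...,1]>150)&(abs(Y)<.08)&(S>-.25)&(S<.08)&(Z>.09)&(Z<.3)
    k=k|yl
    a=np.arctan2(Z[k]-.1,-S[k]);r=np.hypot(Z[k]-.1,S[k]);g=r>.08
    print(n,"lid n",k.sum(),"angle",np.percentile(a[g],[10,50,90]).round(3) if g.sum() else None,"rmax",np.percentile(r,99).round(3) if k.sum() else None,"tab s,z",np.median(S[yl]).round(3) if yl.sum() else None,np.median(Z[yl]).round(3) if yl.sum() else None)
E
python3 - <<'E'
from h import *
s,M=st();lid();lid("top")
t=np.array([*(H+.1*e),.25]);print("to s=.1:",(M.T@(t-s["position"])*100).round(2))
E
```

```text
t 1.48 p [0.2079 0.5897 0.247 ] yaw 78.8 s,y,z mm 498.7 491.3 247.0 f e/z -0.17 -1.05 w 0.76
scene lid n 3795 angle [1.786 1.807 1.835] rmax 0.178 tab s,z 0.036 0.264
top lid n 438 angle [1.751 1.759 1.778] rmax 0.17 tab s,z 0.03 0.262
to s=.1: [-49.23 -39.74  -0.34]
```

Call:
{"api": "play_rows", "payload": {"increments": "-3 -2.4 0 0 -1; -3 -2.4 0 0 -1; -3 -2.4 0 0 -1; -3 -2.4 0 0 -1; -3 -2.4 0 0 -1"}}

```text
clock: 2.0
position: [0.3327, 0.4412, 0.2461]
ee_rot: [-0.304, -3.127, 0.001]
force: [1.5, 0.6, -0.7]
width: 0.306
gripper_force: 0.0
```

Call:
{"api": "play_rows", "payload": {"increments": "-3 -2.4 0 0 -1; -3 -2.4 0 0 -1; -3 -2.4 0 0 -1; -3 -2.4 0 0 -1; -3 -2.4 0 0 -1"}}

```text
clock: 2.42
position: [0.457, 0.2948, 0.2462]
ee_rot: [-0.304, -3.126, 0.001]
force: [0.9, 0.7, 0.6]
width: 0.008
gripper_force: 0.0
```

Call:
{"api": "play_rows", "payload": {"increments": "-3 -2.4 0 0 -1; -3 -2.4 0 0 -1; -3 -2.4 0 0 -1; -3 -2.4 0 0 -1; -3 -2.4 0 0 -1"}}

```text
clock: 2.83
position: [0.5813, 0.1484, 0.2462]
ee_rot: [-0.304, -3.126, 0.0]
force: [0.0, -0.1, -0.4]
width: 0.008
gripper_force: 0.0
```

```bash
python3 - <<'E'
from h import *
s,M=st();lid("top");s,M=st()
t=np.array([*(H+.08*e),.25]);print("to s=.08:",(M.T@(t-s["position"])*100).round(2))
E
```

```text
t 2.83 p [0.5813 0.1484 0.2462] yaw 78.9 s,y,z mm 136.7 40.5 246.2 f e/z -0.09 -0.43 w 0.01
top lid n 529 angle [1.753 1.761 1.776] rmax 0.177 tab s,z 0.032 0.271
t 2.88 p [0.5861 0.1397 0.2462] yaw 78.4 s,y,z mm 129.0 34.1 246.2 f e/z -5.66 1.73 w 0.01
to s=.08: [-3.47 -4.87 -0.34]
```

Call:
{"api": "play_rows", "payload": {"increments": "-1.5 -2 0 0 -1; -1.5 -2 0 0 -1; 0 0 0 0 -1; 0 0 0 0 -1"}}

```text
clock: 3.22
position: [0.6026, 0.1033, 0.246]
ee_rot: [-0.309, -3.126, 0.002]
force: [-0.6, 0.5, 0.3]
width: 0.007
gripper_force: 0.0
```

```bash
python3 - <<'E'
from h import *
st()
E
```

```text
t 3.22 p [0.6026 0.1033 0.246 ] yaw 78.7 s,y,z mm 96.5 11.0 246.0 f e/z 0.39 0.3 w 0.01
```

Call:
{"api": "play_rows", "payload": {"increments": "-0.5 -1.5 0 0 -1; -0.5 -1.5 0 0 -1; 0 -0.6 0 0 -1; 0 -0.6 0 0 -1; 0 -0.6 0 0 -1"}}

```text
clock: 3.63
position: [0.6027, 0.0574, 0.2467]
ee_rot: [-0.3, -3.127, -0.002]
force: [-0.2, 1.1, 1.1]
width: 0.007
gripper_force: 0.6
```

Call:
{"api": "play_rows", "payload": {"increments": "0 -0.6 0 0 -1; 0 -0.6 0 0 -1; 0 -0.6 0 0 -1; 0 -0.6 0 0 -1; 0 -0.6 0 0 -1"}}

```text
clock: 4.05
position: [0.5972, 0.0262, 0.2467]
ee_rot: [-0.302, -3.127, -0.0]
force: [0.0, 1.4, 0.5]
width: 0.003
gripper_force: 0.4
```

```bash
python3 - <<'E'
from h import *
lid();st()
E
```

```text
scene lid n 4093 angle [1.572 1.597 1.628] rmax 0.175 tab s,z 0.001 0.266
t 4.1 p [0.597  0.0244 0.2467] yaw 78.9 s,y,z mm 17.9 1.5 246.7 f e/z -1.8 -0.11 w 0.0
```

Call:
{"api": "play_rows", "payload": {"increments": "0 -0.6 0 0 -1; 0 -0.6 0 0 -1; 0 -0.5 0 0 -1"}}

```text
clock: 4.35
position: [0.5939, 0.0093, 0.2466]
ee_rot: [-0.302, -3.127, 0.0]
force: [-0.3, 0.7, -0.3]
width: 0.006
gripper_force: 0.2
```

```bash
python3 - <<'E'
from h import *
lid();st()
E
```

```text
scene lid n 4403 angle [1.469 1.495 1.527] rmax 0.174 tab s,z -0.016 0.265
t 4.4 p [0.5938 0.0079 0.2467] yaw 78.9 s,y,z mm 1.1 1.5 246.7 f e/z -1.35 0.34 w 0.0
```

Call:
{"api": "play_rows", "payload": {"increments": "0 0.6 -2.5 0 -1; 0 0 -3 0 -1; 0 -1.5 0 0 -1; 0 -3.5 0 0 -1; 0 -3.8 0 0 -1"}}

```text
clock: 4.82
position: [0.5788, -0.0695, 0.3021]
ee_rot: [0.294, 3.127, 0.001]
force: [0.6, -1.4, -1.0]
width: 0.004
gripper_force: 0.0
```

```bash
python3 - <<'E'
from h import *
st();lid()
E
```

```text
t 4.82 p [ 0.5788 -0.0695  0.3021] yaw 79.2 s,y,z mm -77.7 1.4 302.1 f e/z -1.29 -0.98 w 0.0
scene lid n 4954 angle [1.403 1.428 1.464] rmax 0.177 tab s,z -0.026 0.264
```

Call:
{"api": "play_rows", "payload": {"increments": "0 -2.2 1 0 -1; 0 0 3.5 0 -1; 0 0 3.3 0 -1"}}

```text
clock: 5.12
position: [0.5748, -0.0944, 0.2242]
ee_rot: [0.306, 3.123, -0.001]
force: [0.7, 0.5, -0.6]
width: 0.003
gripper_force: 0.0
```

```bash
python3 - <<'E'
from h import *
st();lid()
E
```

```text
t 5.12 p [ 0.5748 -0.0944  0.2242] yaw 78.8 s,y,z mm -102.9 0.5 224.2 f e/z 0.6 -0.62 w 0.0
scene lid n 5044 angle [1.348 1.373 1.408] rmax 0.176 tab s,z -0.035 0.262
```

Call:
{"api": "play_rows", "payload": {"increments": "0 0 0 0 -1; 0 0 0 0 -1; 0 0 0 0 -1; 0 0 0 0 -1; 0 0 0 0 -1"}}

```text
clock: 5.58
position: [0.5752, -0.0921, 0.2254]
ee_rot: [0.301, 3.124, 0.0]
force: [-0.2, -0.5, -0.7]
width: 0.004
gripper_force: 0.0
```

Call:
{"api": "play_rows", "payload": {"increments": "0 0 0 0 -1; 0 0 0 0 -1; 0 0 0 0 -1; 0 0 0 0 -1; 0 0 0 0 -1"}}

```text
clock: 6.0
position: [0.5743, -0.0924, 0.2239]
ee_rot: [0.302, 3.127, -0.0]
force: [-0.2, -0.8, 0.8]
width: 0.005
gripper_force: 0.6
```

```bash
python3 - <<'E'
from h import *
st();lid();lid("top");st()
E
```

```text
t 6.0 p [ 0.5743 -0.0924  0.2239] yaw 79.0 s,y,z mm -101.0 1.4 223.9 f e/z -0.81 0.79 w 0.0
scene lid n 5137 angle [1.117 1.144 1.181] rmax 0.171 tab s,z -0.07 0.247
top lid n 2878 angle [1.124 1.145 1.174] rmax 0.164 tab s,z -0.069 0.246
t 6.1 p [ 0.5743 -0.0924  0.2238] yaw 79.0 s,y,z mm -101.0 1.5 223.8 f e/z -1.5 0.7 w 0.01
```

Call:
{"api": "play_rows", "payload": {"increments": "0 0 0 0 -1; 0 0 0 0 -1; 0 0 0 0 -1; 0 0 0 0 -1; 0 0 0 0 -1"}}

```text
clock: 6.52
position: [0.5743, -0.0922, 0.2238]
ee_rot: [0.302, 3.127, -0.0]
force: [0.7, -2.5, 1.1]
width: 0.0
gripper_force: 0.9
```

Call:
{"api": "play_rows", "payload": {"increments": "0 -0.5 0.3 0 -1; 0 -0.5 0.3 0 -1; 0 -0.5 0.35 0 -1; 0 -0.5 0.35 0 -1; 0 -0.5 0.35 0 -1"}}

```text
clock: 6.93
position: [0.569, -0.1173, 0.2066]
ee_rot: [-0.302, -3.126, -0.0]
force: [-0.3, -1.3, -0.5]
width: 0.004
gripper_force: 0.1
```

Call:
{"api": "play_rows", "payload": {"increments": "0 -0.5 0.4 0 -1; 0 -0.5 0.4 0 -1; 0 -0.5 0.4 0 -1; 0 0 0 0 -1; 0 0 0 0 -1"}}

```text
clock: 7.35
position: [0.5661, -0.1321, 0.1949]
ee_rot: [-0.303, -3.126, 0.001]
force: [-1.9, -2.5, 1.4]
width: 0.006
gripper_force: 1.4
```

Call:
{"api": "play_rows", "payload": {"increments": "0 0 0 0 -1; 0 0 0 0 -1; 0 0 0 0 -1; 0 0 0 0 -1; 0 0 0 0 -1"}}

```text
clock: 7.77
position: [0.5665, -0.1315, 0.1954]
ee_rot: [0.302, 3.127, -0.0]
force: [-2.9, -3.6, 1.6]
width: 0.006
gripper_force: 1.9
```

```bash
python3 - <<'E'
from h import *
st();lid();lid("top");st()
i=vision.get_image("scene");cv2.imwrite("pics/c.png",cv2.resize(cv2.cvtColor(i["frame"][60:300,160:480],cv2.COLOR_RGB2BGR),None,fx=2,fy=2))
E
```

```text
t 7.77 p [ 0.5665 -0.1315  0.1954] yaw 79.0 s,y,z mm -140.9 1.6 195.4 f e/z -4.09 1.6 w 0.01
scene lid n 4952 angle [0.837 0.864 0.901] rmax 0.17 tab s,z -0.108 0.221
top lid n 4655 angle [0.838 0.86  0.895] rmax 0.163 tab s,z -0.107 0.219
t 7.87 p [ 0.5665 -0.1315  0.1953] yaw 79.0 s,y,z mm -140.9 1.6 195.3 f e/z -3.49 1.53 w 0.01
```

View pics/c.png

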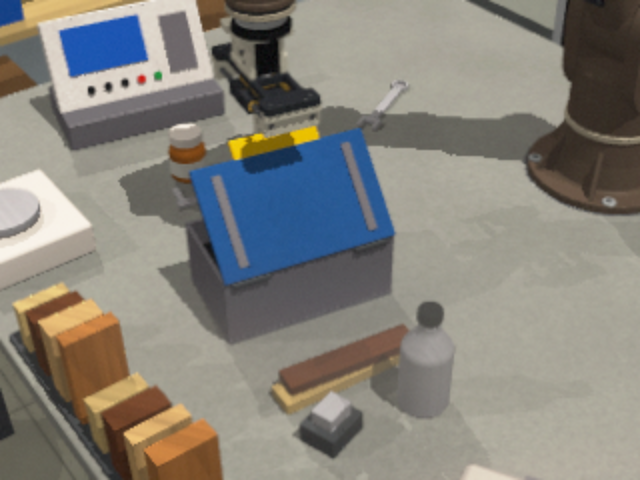

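Call:
{"api": "play_rows", "payload": {"increments": "0 -0.36 0.38 0 -1; 0 -0.36 0.38 0 -1; 0 -0.35 0.4 0 -1; 0 -0.34 0.4 0 -1; 0 -0.33 0.4 0 -1"}}

```text
clock: 8.33
position: [0.5634, -0.1486, 0.175]
ee_rot: [0.302, 3.127, 0.0]
force: [-0.1, -0.9, -1.0]
width: 0.007
gripper_force: 0.4
```

Call:
{"api": "play_rows", "payload": {"increments": "0 -0.31 0.42 0 -1; 0 -0.3 0.43 0 -1; 0 -0.29 0.44 0 -1; 0 -0.28 0.45 0 -1; 0 -0.26 0.45 0 -1"}}

```text
clock: 8.75
position: [0.5603, -0.1628, 0.1531]
ee_rot: [-0.302, -3.127, -0.0]
force: [-0.5, 0.0, 0.4]
width: 0.005
gripper_force: 0.4
```

Call:
{"api": "play_rows", "payload": {"increments": "0 -0.24 0.47 0 -1; 0 -0.23 0.47 0 -1; 0 -0.21 0.48 0 -1; 0 0 0 0 -1; 0 0 0 0 -1"}}

```text
clock: 9.17
position: [0.5587, -0.1696, 0.1391]
ee_rot: [-0.302, -3.126, 0.0]
force: [-2.3, -1.8, -0.1]
width: 0.006
gripper_force: 1.2
```

```bash
python3 - <<'E'
from h import *
st();lid();lid("top");st()
E
```

```text
t 9.17 p [ 0.5587 -0.1696  0.1391] yaw 79.0 s,y,z mm -179.8 2.0 139.1 f e/z -2.18 -0.1 w 0.01
scene lid n 4105 angle [0.438 0.464 0.502] rmax 0.169 tab s,z -0.144 0.169
top lid n 5901 angle [0.434 0.457 0.49 ] rmax 0.161 tab s,z -0.143 0.166
t 9.27 p [ 0.5588 -0.1695  0.1395] yaw 79.0 s,y,z mm -179.6 1.9 139.5 f e/z -3.29 -1.23 w 0.0
```

Call:
{"api": "play_rows", "payload": {"increments": "0 -0.17 0.4 0 -1; 0 -0.15 0.4 0 -1; 0 -0.14 0.4 0 -1; 0 -0.13 0.4 0 -1; 0 -0.12 0.4 0 -1"}}

```text
clock: 9.68
position: [0.558, -0.1763, 0.1191]
ee_rot: [0.302, 3.127, 0.0]
force: [-0.7, -1.4, -1.4]
width: 0.008
gripper_force: 0.8
```

Call:
{"api": "play_rows", "payload": {"increments": "0 -0.1 0.4 0 -1; 0 0 0 0 -1; 0 0 0 0 -1; 0 0 0 0 -1"}}

```text
clock: 10.02
position: [0.5575, -0.1772, 0.1155]
ee_rot: [-0.302, -3.127, -0.0]
force: [-1.7, -2.6, -1.0]
width: 0.002
gripper_force: 1.2
```

```bash
python3 - <<'E'
from h import *
st();lid();lid("top");st()
E
```

```text
t 10.02 p [ 0.5575 -0.1772  0.1155] yaw 79.0 s,y,z mm -187.5 1.7 115.5 f e/z -2.91 -0.98 w 0.0
scene lid n 3669 angle [0.292 0.318 0.357] rmax 0.168 tab s,z -0.151 0.147
top lid n 6010 angle [0.285 0.309 0.342] rmax 0.156 tab s,z -0.15 0.144
t 10.12 p [ 0.5575 -0.1772  0.1156] yaw 79.0 s,y,z mm -187.5 1.8 115.6 f e/z -2.58 -1.07 w 0.0
```

Call:
{"api": "play_rows", "payload": {"increments": "0 -0.06 0.25 0 -1; 0 -0.05 0.25 0 -1; 0 -0.05 0.25 0 -1; 0 -0.05 0.25 0 -1; 0 0 0 0 -1"}}

```text
clock: 10.53
position: [0.5572, -0.1795, 0.105]
ee_rot: [-0.302, -3.127, 0.0]
force: [-0.4, -3.7, -1.7]
width: 0.004
gripper_force: 1.4
```

```bash
python3 - <<'E'
from h import *
st();lid();lid("top");st()
E
```

```text
t 10.53 p [ 0.5572 -0.1795  0.105 ] yaw 79.0 s,y,z mm -189.7 1.6 105.0 f e/z -3.72 -1.67 w 0.0
scene lid n 3470 angle [0.23  0.258 0.295] rmax 0.168 tab s,z -0.154 0.137
top lid n 5994 angle [0.223 0.247 0.28 ] rmax 0.154 tab s,z -0.152 0.135
t 10.63 p [ 0.5573 -0.1794  0.1054] yaw 79.0 s,y,z mm -189.7 1.5 105.4 f e/z -2.62 -1.07 w 0.01
```

Call:
{"api": "play_rows", "payload": {"increments": "0 -0.04 0.25 0 -1; 0 -0.03 0.25 0 -1; 0 -0.03 0.25 0 -1; 0 -0.02 0.25 0 -1; 0 0 0 0 -1"}}

```text
clock: 11.05
position: [0.557, -0.1809, 0.095]
ee_rot: [-0.302, -3.127, 0.001]
force: [-0.8, -4.3, -0.4]
width: 0.005
gripper_force: 2.2
```

```bash
python3 - <<'E'
from h import *
st();lid();lid("top");st()
E
```

```text
t 11.05 p [ 0.557  -0.1809  0.095 ] yaw 79.0 s,y,z mm -191.2 1.5 95.0 f e/z -4.36 -0.38 w 0.01
scene lid n 3271 angle [0.175 0.201 0.237] rmax 0.168 tab s,z -0.155 0.129
top lid n 5969 angle [0.166 0.19  0.224] rmax 0.153 tab s,z -0.154 0.126
t 11.15 p [ 0.5571 -0.1808  0.0954] yaw 79.0 s,y,z mm -191.1 1.5 95.4 f e/z -4.4 -0.1 w 0.01
```

Call:
{"api": "play_rows", "payload": {"increments": "0 -0.03 0.22 0 -1; 0 -0.02 0.22 0 -1; 0 -0.02 0.22 0 -1; 0 -0.01 0.22 0 -1; 0 0 0 0 -1"}}

```text
clock: 11.57
position: [0.5569, -0.1817, 0.0864]
ee_rot: [0.302, 3.127, -0.001]
force: [-1.7, -5.5, -1.3]
width: 0.004
gripper_force: 2.8
```

```bash
python3 - <<'E'
from h import *
st();lid();lid("top");st()
E
```

```text
t 11.57 p [ 0.5569 -0.1817  0.0864] yaw 79.0 s,y,z mm -192.0 1.5 86.4 f e/z -5.75 -1.26 w 0.0
scene lid n 3093 angle [0.125 0.151 0.187] rmax 0.169 tab s,z -0.159 0.121
top lid n 5923 angle [0.115 0.139 0.172] rmax 0.152 tab s,z -0.154 0.118
t 11.67 p [ 0.5569 -0.1818  0.0866] yaw 79.0 s,y,z mm -192.1 1.5 86.6 f e/z -5.27 -1.22 w 0.0
```

Call:
{"api": "play_rows", "payload": {"increments": "0 -0.02 0.22 0 -1; 0 -0.01 0.22 0 -1; 0 -0.01 0.22 0 -1; 0 -0.01 0.22 0 -1; 0 0 0 0 -1"}}

```text
clock: 12.08
position: [0.5567, -0.1824, 0.0776]
ee_rot: [0.302, 3.127, -0.001]
force: [-0.3, -6.4, -1.5]
width: 0.005
gripper_force: 3.0
```

```bash
python3 - <<'E'
from h import *
st();lid();lid("top");st()
E
```

```text
t 12.08 p [ 0.5567 -0.1824  0.0776] yaw 79.0 s,y,z mm -192.7 1.5 77.6 f e/z -6.38 -1.46 w 0.0
scene lid n 2904 angle [0.077 0.102 0.136] rmax 0.167 tab s,z -0.162 0.112
top lid n 5885 angle [0.065 0.089 0.122] rmax 0.152 tab s,z -0.156 0.111
t 12.18 p [ 0.5567 -0.1824  0.0778] yaw 79.0 s,y,z mm -192.7 1.5 77.8 f e/z -6.42 -2.11 w 0.0
```

Call:
{"api": "play_rows", "payload": {"increments": "0 0 0.2 0 -1; 0 0 0.2 0 -1; 0 0 0.2 0 -1; 0 0 0.2 0 -1; 0 0 0.1 0 -1"}}

```text
clock: 12.6
position: [0.5575, -0.183, 0.0696]
ee_rot: [0.303, 3.125, -0.002]
force: [-2.8, -6.8, 7.4]
width: 0.002
gripper_force: 3.9
```

```bash
python3 - <<'E'
from h import *
st();lid();lid("top");st()
E
```

```text
t 12.6 p [ 0.5575 -0.183   0.0696] yaw 78.9 s,y,z mm -193.2 0.7 69.6 f e/z -7.26 7.39 w 0.0
scene lid n 2819 angle [0.063 0.088 0.12 ] rmax 0.167 tab s,z -0.163 0.11
top lid n 5843 angle [0.05  0.074 0.107] rmax 0.147 tab s,z -0.154 0.108
t 12.7 p [ 0.5574 -0.183   0.0695] yaw 78.9 s,y,z mm -193.2 0.7 69.5 f e/z -7.02 2.13 w 0.01
```

Call:
{"api": "play_rows", "payload": {"increments": "0 -0.2 0 0 -1; 0 -0.5 0 0 -1; 0 -1.5 0 0 -1; 0 -2 0 0 -1; 0 0 -2 0 -1"}}

```text
clock: 13.12
position: [0.5457, -0.2256, 0.0863]
ee_rot: [-0.306, -3.121, 0.001]
force: [-1.4, -1.0, 0.2]
width: 0.006
gripper_force: 0.0
```

Call:
{"api": "play_rows", "payload": {"increments": "0 0 -4 0 -1; 0 0 -4 0 -1; 0 0 -4 0 -1; 0 0 0 0 -1; 0 0 0 0 -1"}}

```text
clock: 13.53
position: [0.5505, -0.2228, 0.2116]
ee_rot: [0.299, 3.122, 0.0]
force: [0.2, 0.3, -1.1]
width: 0.004
gripper_force: 0.0
```

```bash
python3 - <<'E'
from h import *
st();lid();lid("top");st()
i=vision.get_image("scene");cv2.imwrite("pics/d.png",cv2.resize(cv2.cvtColor(i["frame"][60:300,160:480],cv2.COLOR_RGB2BGR),None,fx=2,fy=2))
E
```

```text
t 13.53 p [ 0.5505 -0.2228  0.2116] yaw 79.0 s,y,z mm -233.5 -0.1 211.6 f e/z 0.32 -1.07 w 0.0
scene lid n 2972 angle [0.06  0.086 0.12 ] rmax 0.171 tab s,z -0.162 0.11
top lid n 6403 angle [0.05  0.072 0.103] rmax 0.145 tab s,z None None
t 13.63 p [ 0.5485 -0.222   0.2083] yaw 79.0 s,y,z mm -233.2 2.0 208.3 f e/z -0.4 -0.64 w 0.0
```

View pics/d.png

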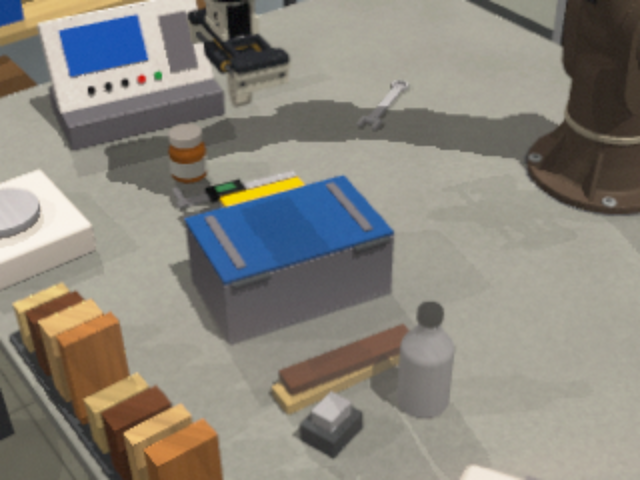

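The lid is flat and shut, with its tab at about (262,192). The angle reading didn't change after I released it, and the bystanders haven't moved. The gripper is clear, so I'm handing in.

```bash
python3 -c "
from h import *
st();print(job.sign_off())"
```

```text
t 13.68 p [ 0.5481 -0.2221  0.2076] yaw 79.0 s,y,z mm -233.3 2.4 207.6 f e/z -0.51 0.3 w 0.01
the job is handed in; nothing more can be done
None
```

I tipped the lid so it fell on its own, caught it on the finger at about 1.09 rad, lowered it until it was shut and moved the robot clear; I handed the job in at 13.7 s, but the sign-off returned no verdict.

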